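Sort two filter cartridges by weight

TASK

One of the two look-alike sealed filter cartridges is spent and waterlogged, and so about three times as heavy as the other, which is still dry. Lift one just clear of the worktop and hold it still there for a second to feel its weight; then stand the heavy cartridge in the round tray and the light one in the square tray. Keep both upright, set them down rather than drop them, and let go.

Things in the scene. Friction and masses are not known exactly. Their poses are not given: they have to be found in the camera images.
- cartridge_1: A sealed inline water-filter cartridge standing upright on the worktop: a plain cylinder 46 mm in diameter and 84 mm tall, grey with ribbed black end caps, and a small port (16 mm round) on top that brings it to 96 mm. Rigid, and may be gripped anywhere round its side from above. Origin: centre of its underside, z up along its axis. The two cartridges look alike; the waterlogged one weighs 0.6 to 0.8 kg, the dry one 0.15 to 0.25 kg, and only lifting tells which this is.
- cartridge_2: A sealed inline water-filter cartridge standing upright on the worktop: a plain cylinder 46 mm in diameter and 84 mm tall, grey with ribbed black end caps, and a small port (16 mm round) on top that brings it to 96 mm. Rigid, and may be gripped anywhere round its side from above. Origin: centre of its underside, z up along its axis. The two cartridges look alike; the waterlogged one weighs 0.6 to 0.8 kg, the dry one 0.15 to 0.25 kg, and only lifting tells which this is.
- round_tray: Shallow round steel tray for the heavy cartridge, 120 mm across outside, 114 mm inside, 18 mm high, with 3 mm walls and a floor 3 mm thick, fixed to the worktop. Origin: centre of its underside, on the worktop; z up.
- square_tray: Shallow square steel tray for the light cartridge, 120 by 120 mm outside, 114 by 114 mm inside, 18 mm high, with 3 mm walls and a floor 3 mm thick, fixed to the worktop. Origin: centre of its underside, on the worktop; z up. x and y run along its sides.
There are look-alikes about, which are no part of the job. What is shaped like the cartridge_1 but green or purple is not meant.

How it is judged:
By the outcome, as a careful person would: the job done as asked, in the order asked, and still so for the second after the job is handed in, with the robot touching nothing.
It also fails if it takes over 58 s, if anything falls off the work surface, if the arm or the gripper's body presses on something with over 40 N, if the wrist force passes 120 N, or if a joint passes its speed limit or range.

ROBOT

A 6-joint arm with a two-finger parallel gripper is mounted at the origin on a cart in front of the work surface, level with it; the furniture and walls round the work are solid. World frame = base frame: x ahead of the robot, y to its left, z up, the work surface at z = 0. Lengths are in m, angles in degrees, forces in N, time in s.
With the tool pointing down it reaches from about 0.35 to 0.875 m from the base axis. Payload 4.2 kg.
Tool frame: the origin (TCP) lies midway between the tips of the shut fingers; the grasp point (between the pads) lies 19 mm behind it; z points along the fingers, x is the direction in which the jaws open and shut, and the axes are right-handed (so a half turn about z gives the same grasp; the last joint's range is limited). The gripper opens to 87 mm and grips with 3 to 60 N. Pads are 19 mm wide; open, the fingers measure 117 mm over their backs; the gripper's body (75 mm by 190 mm) begins 51 mm behind the grasp point.
Start: joints at [-52.219, 22.042, 0.453, 0, -68.411, -14.817], TCP at [0.244, -0.575, 0.223] pointing down, gripper open.
Joint ranges: [-179.83, 179.83], [-69.29, 118.12], [-61.27, 80.66], [-181.25, 117.63], [-171.15, -9.14], [-177.46, 177.46]. Speed limits (degrees/s): [159.86, 159.86, 180, 180, 180, 180].

INTERFACE

Orientations are given as a 3x3 rotation matrix whose columns are the frame's x, y, z axes.
In Python, from station import sense, capture, finish_job, find_in gives the robot as it stands.
- The arm moves only by the shell command python3 -m creep 'ROWS'. ROWS is JSON, a list of rows, each a list of 7 numbers: the shift along the tool's x, y, z in mm, then the turn, a rotation vector about the tool's x, y, z in degrees, then the opening, from 0 (shut) to 1 (fully open). A call has exactly 10 rows; each row shifts and turns the commanded pose from where the row before left it, along the tool's axes as they then stand; what a row does not reach is not made up. A row lasts 1/8 s, in which the tool goes at most 62.5 mm and 10.7 degrees, less where a joint would pass 70% of its speed; a pose out of reach is approached as far as the arm can. A call with a gripper value outside its range is refused whole. The fingers move at their own pace and stop on an object; the grip force is fixed at half the most. Time passes only in rows, so rows that do not move let the fingers close, or fill a call up. It gives the time, the measured TCP pose, the force and the opening at its end, in the units of the state.
- sense(): the state, without advancing time (a new reading comes with each control period).
- capture(name): name is "side" or "top"; returns a dict with "color" (384x512x3 uint8, blue, green, red), "vertical_fov" (degrees; the focal length in pixels is half the picture's height over the tangent of half this angle, whatever the lens; pixels are square), "cx", "cy" (the principal point, pixels), "k1" (the pictures are not rectified: a ray, as slopes to the right and down, at radius r is drawn at 1 + k1 r^2 times it, then the intrinsics apply), "R" (3x3) and "t" (3): a world point X has camera coordinates R X + t. Camera axes: x right, y down, z forward; pixel columns grow to the right and rows downward; lengths in m; the calibration is good to about 2 mm. A picture is of the moment at which its call begins. There is no depth.
- finish_job(): hands the job in, once; it reports no verdict.
Trained networks look in the newest picture that a camera, given by its name, has taken for a name from the list of things; names that differ only in an ending like _2 or _b are one class to them, and where a whole thing is asked for, a point or a joint stands for the part that bears it (a point fixed in the world has none). Each returns a list of dicts, best first, with "p" (0 to 1); they miss things now and then, are a little off and sometimes report something else, mostly with a low value. They report only what shows in the picture. A call takes as long as a camera call. They do not tell look-alikes from the thing itself.
- find_in(camera, name): "xy" ([column, row] in pixels, amid what is visible of it).
The state is a dict: "time_s": time; "joints": joint angles; "joint_velocities": joint speeds; "effort": joint torques, N m; "tcp_pos": TCP position; "ee_rot": TCP orientation; "wrist_force": force on the tool from outside, world axes, zero at the start; "moment": the same for the moment, N m; "gripper_width": opening from 0.0 (shut) to 1.0 (fully open).
Only numpy, scipy, OpenCV 4.12 (cv2) and the standard library are available. Lean on these libraries where they do the work, as an engineer would, in place of code of your own. Each camera call takes 0.05 s, during which the arm holds its last target. There are 200 camera calls.

## Working session

There is one attempt and no reset: what is moved stays moved. The work goes in short steps, Python scripts to look and compute and a shell command to move; the robot and the scene stay as the last step left them, time stands still between calls to the robot, and variables do not carry over. Pictures are saved under pics/ and viewed, about 8 in all and at most 12, crops included, and the job is handed in when it is done.

```bash
mkdir -p pics; cat > h.py <<'E'
import numpy as np, cv2
from station import sense, capture, finish_job, find_in
def K(c):
    f=c["color"].shape[0]/2/np.tan(np.radians(c["vertical_fov"])/2)
    return np.array([[f,0,c["cx"]],[0,f,c["cy"]],[0,0,1.]])
def world(c,uv,z):
    d=np.array([c["k1"],0,0,0.])
    p=cv2.undistortPoints(np.array([[uv]],float),K(c),d)[0,0]
    R=np.array(c["R"]);t=np.array(c["t"])
    o=-R.T@t; r=R.T@np.array([p[0],p[1],1]); return o+r*(z-o[2])/r[2]
E
python3 - <<'E'
from h import *
np.set_printoptions(precision=4,suppress=True)
for n in("top","side"):
    c=capture(n); cv2.imwrite(f"pics/{n}0.png",c["color"]); print(n,-np.array(c["R"]).T@c["t"])
    for o,z in(("cartridge_1",.045),("round_tray",.01),("square_tray",.01)):
        for d in find_in(n,o): print(o,np.round(d["xy"],1),round(d["p"],2),world(c,d["xy"],z)[:2])
s=sense();print(s["tcp_pos"],np.array(s["ee_rot"]),s["time_s"],s["gripper_width"])
E
```

```text
top [0.4094 0.0015 1.0249]
cartridge_1 [295.  179.6] 0.77 [ 0.491  -0.1105]
cartridge_1 [266.5 213.3] 0.73 [ 0.4108 -0.0392]
cartridge_1 [214.3 198.8] 0.65 [0.4489 0.0865]
cartridge_1 [252.  177.2] 0.59 [ 0.4993 -0.0062]
round_tray [359.2 184.1] 0.71 [ 0.4788 -0.2745]
square_tray [130.9 188.4] 0.67 [0.4813 0.2982]
side [0.1573 0.8839 0.8603]
cartridge_1 [274.6 182.9] 0.92 [ 0.4191 -0.0459]
cartridge_1 [243.5 179.6] 0.77 [ 0.5045 -0.0309]
cartridge_1 [247.8 209.1] 0.69 [0.4532 0.0766]
round_tray [280.  143.8] 0.92 [ 0.4713 -0.2756]
square_tray [203.3 279.8] 0.81 [0.4825 0.299 ]
[ 0.2438 -0.5753  0.2224] [[-0.3901  0.9208 -0.0001]
 [ 0.9208  0.3901  0.0003]
 [ 0.0004  0.     -1.    ]] 0.4 1.0049626340064586
```

View pics/top0.png

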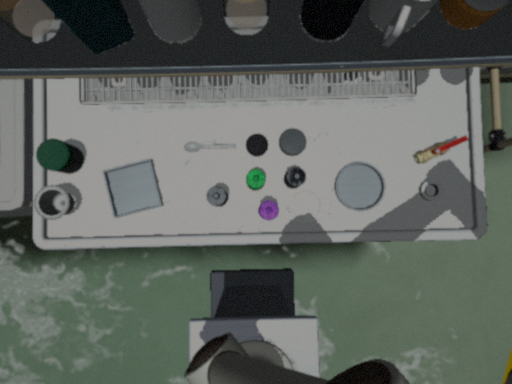

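View pics/side0.png

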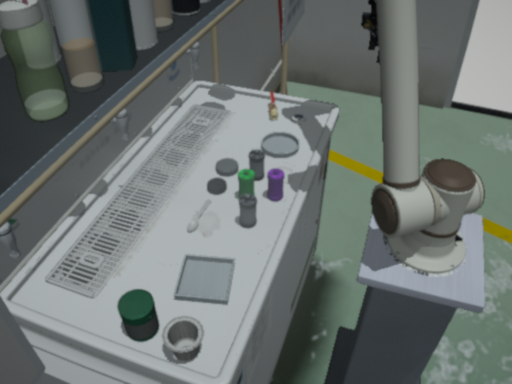

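Candidates: grey (217,196), dark grey (295,177), green (256,178), purple (269,209), and flat discs (257,145) and (292,141), all in the top view. I choose the two grey ones and check them in a crop.

```bash
python3 - <<'E'
from h import *
a=cv2.imread("pics/top0.png")[160:225,195:315];b=cv2.imread("pics/side0.png")[140:235,200:300]
r=lambda i,s:cv2.resize(i,None,fx=s,fy=s,interpolation=cv2.INTER_CUBIC)
a=r(a,6)  # 720x390
cv2.imwrite("pics/c.png",np.clip(a*1.6,0,255).astype('u1'))
b=r(b,6);cv2.imwrite("pics/d.png",np.clip(b*1.6,0,255).astype('u1'))
E
```

```text
(no output)
```

View pics/c.png

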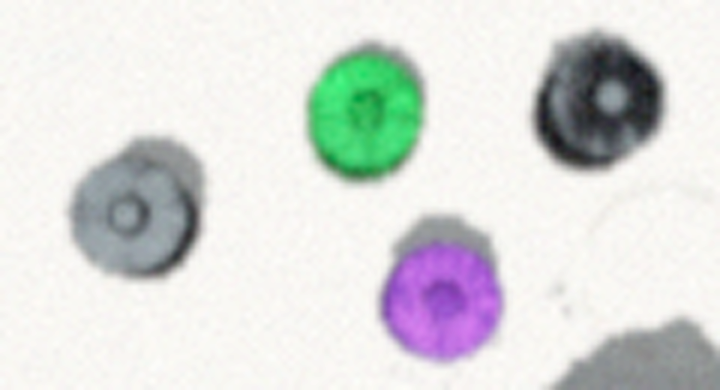

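View pics/d.png

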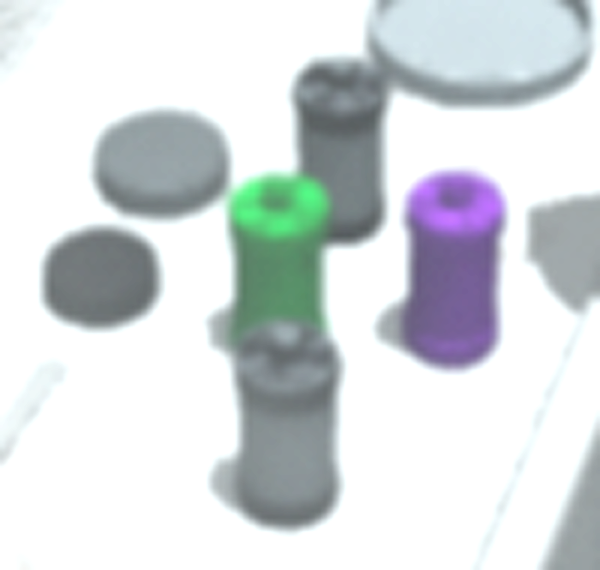

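The crops show two grey cartridges with black caps: A's port is at top (216.3,195.7), B's at (297.2,176.3). The green one (256,178) and purple one (269,210) are look-alikes.

```bash
python3 - <<'E'
from h import *
np.set_printoptions(precision=4,suppress=True)
T=capture("top");S=capture("side")
for n,c,uv,z in [("A",T,(215.9,195.3),.096),("A",S,(247.5,194.9),.096),("B",T,(296.7,175.9),.096),("B",S,(256.7,151.3),.096),("green",T,(255.7,177.9),.09),("purple",T,(268.4,209.6),.09)]: print(n,world(c,uv,z)[:2])
for o in("round_tray","square_tray"):
  for n,c in(("top",T),("side",S)):
    for d in find_in(n,o)[:1]: print(o,n,d["xy"],world(c,d["xy"],.012)[:2])
for uv in [(106,166),(151.5,159),(162,206),(116,215)]: print("sq",world(T,uv,.018)[:2])
E
```

```text
A [0.4548 0.0783]
A [0.4528 0.0789]
B [ 0.4952 -0.1088]
B [ 0.4906 -0.102 ]
green [ 0.4934 -0.0144]
purple [ 0.4192 -0.0419]
round_tray top [359.8, 185.1] [ 0.4761 -0.2753]
round_tray side [280.6, 143.7] [ 0.4689 -0.274 ]
square_tray side [200.3, 278.0] [0.4904 0.298 ]
sq [0.5382 0.3571]
sq [0.5533 0.2441]
sq [0.4351 0.2192]
sq [0.4155 0.3329]
```

```bash
python3 -m creep '[[0,0,0,0,0,-9.6,1],[0,0,0,0,0,-9.6,1],[0,0,0,0,0,-9.6,1],[0,0,0,0,0,-9.6,1],[0,0,0,0,0,-9.6,1],[0,0,0,0,0,-9.6,1],[0,0,0,0,0,-9.4,1],[-20,38,0,0,0,0,1],[-20,38,0,0,0,0,1],[-20,38,0,0,0,0,1]]'
```

```text
time_s: 1.95
tcp_pos: [0.3043, -0.4604, 0.2226]
ee_rot: [[-1.0, 0.001, 0.0], [0.001, 1.0, -0.0], [-0.0, -0.0, -1.0]]
wrist_force: [0.5, -0.2, 0.1]
gripper_width: 1.003
```

```bash
python3 -m creep '[[-21,39.4,0,0,0,0,1],[-21,39.4,0,0,0,0,1],[-21,39.4,0,0,0,0,1],[-21,39.4,0,0,0,0,1],[-21,39.4,0,0,0,0,1],[-21,39.4,0,0,0,0,1],[-21,39.4,0,0,0,0,1],[-21,39.4,0,0,0,0,1],[-21,39.4,0,0,0,0,1],[0,0,20,0,0,0,1]]'
python3 - <<'E'
from h import *
for n in("top","side"):
    c=capture(n); cv2.imwrite(f"pics/{n}1.png",c["color"])
c=cv2.imread("pics/side1.png")[60:220,180:360];cv2.imwrite("pics/e.png",cv2.resize(c,None,fx=3.5,fy=3.5))
E
```

```text
time_s: 3.2
tcp_pos: [0.4958, -0.1047, 0.2039]
ee_rot: [[-1.0, -0.004, 0.005], [-0.004, 1.0, 0.0], [-0.005, 0.0, -1.0]]
wrist_force: [-0.6, -0.2, -0.4]
gripper_width: 0.998
```

View pics/e.png

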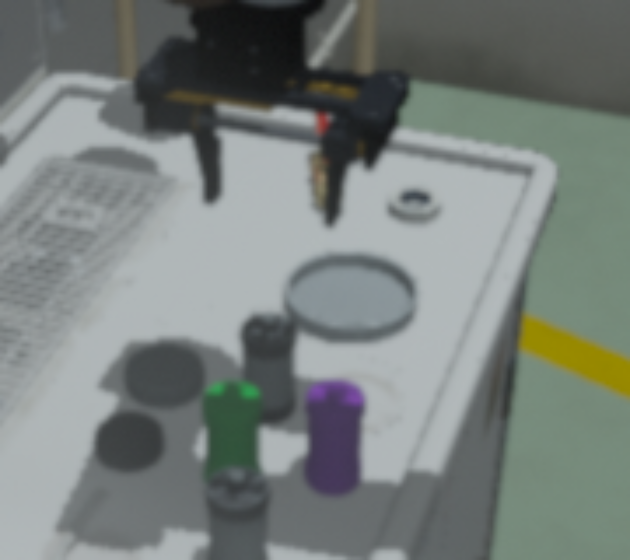

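The side crop shows the open gripper above cartridge B (crop ~(268,365)), jaws along world x and clear of green and purple. I'll descend.

```bash
python3 -m creep '[[2,0,25,0,0,0,1],[0,-1,25,0,0,0,1],[0,0,25,0,0,0,1],[0,0,22,0,0,0,1],[0,0,20,0,0,0,1],[0,0,18,0,0,0,1],[0,0,15,0,0,0,1],[0,0,11,0,0,0,1],[0,0,0,0,0,0,1],[0,0,0,0,0,0,1]]'
python3 -c "
from h import *
print(sense()['wrist_force'])
c=capture('side');cv2.imwrite('pics/f.png',cv2.resize(c['color'][90:210,190:340],None,fx=4,fy=4))"
```

```text
time_s: 4.55
tcp_pos: [0.4917, -0.1081, 0.0422]
ee_rot: [[-1.0, 0.001, 0.001], [0.001, 1.0, -0.0], [-0.001, -0.0, -1.0]]
wrist_force: [-0.8, -0.5, -0.6]
gripper_width: 0.999
[-0.75410588 -0.54218444 -0.63108752]
```

View pics/f.png

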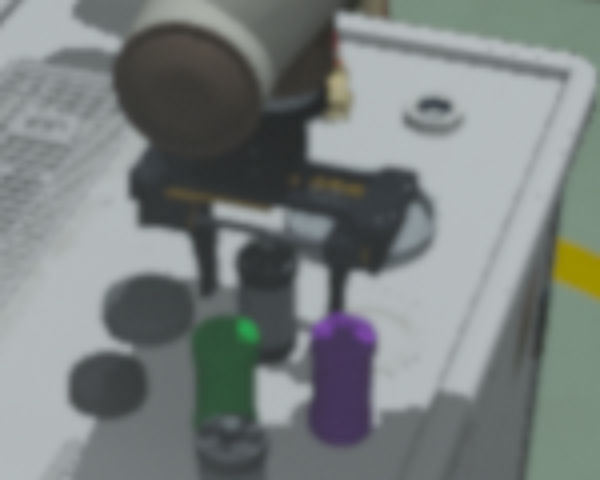

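The fingers straddle cartridge B, which sits centred between them (crop (265,300)). I'll close.

```bash
python3 -m creep '[[0,2,0,0,0,0,0.8],[0,0,0,0,0,0,0.7],[0,0,0,0,0,0,0.6],[0,0,0,0,0,0,0.5],[0,0,0,0,0,0,0.4],[0,0,0,0,0,0,0],[0,0,0,0,0,0,0],[0,0,0,0,0,0,0],[0,0,0,0,0,0,0],[0,0,0,0,0,0,0]]'
```

```text
time_s: 5.85
tcp_pos: [0.4933, -0.1058, 0.0425]
ee_rot: [[-1.0, -0.0, 0.005], [-0.0, 1.0, 0.0], [-0.005, 0.0, -1.0]]
wrist_force: [5.6, -0.8, 4.7]
gripper_width: 0.523
```

```bash
python3 -m creep '[[0,0,-3,0,0,0,0],[0,0,-5,0,0,0,0],[0,0,-5,0,0,0,0],[0,0,-5,0,0,0,0],[0,0,0,0,0,0,0],[0,0,0,0,0,0,0],[0,0,0,0,0,0,0],[0,0,0,0,0,0,0],[0,0,0,0,0,0,0],[0,0,0,0,0,0,0]]'
python3 -m creep '[[0,0,0,0,0,0,0],[0,0,0,0,0,0,0],[0,0,0,0,0,0,0],[0,0,0,0,0,0,0],[0,0,0,0,0,0,0],[0,0,0,0,0,0,0],[0,0,0,0,0,0,0],[0,0,0,0,0,0,0],[0,0,0,0,0,0,0],[0,0,0,0,0,0,0]]'
python3 -c "
from h import *
s=sense();print(s['wrist_force'],s['moment'])
c=capture('side');cv2.imwrite('pics/g.png',cv2.resize(c['color'][90:210,190:340],None,fx=4,fy=4))"
```

```text
time_s: 7.1
tcp_pos: [0.4912, -0.106, 0.0595]
ee_rot: [[-1.0, 0.001, -0.0], [0.001, 1.0, 0.0], [0.0, 0.0, -1.0]]
wrist_force: [-0.4, 0.6, -6.8]
gripper_width: 0.526
time_s: 8.35
tcp_pos: [0.4912, -0.106, 0.0596]
ee_rot: [[-1.0, 0.001, 0.0], [0.001, 1.0, 0.0], [-0.0, 0.0, -1.0]]
wrist_force: [-0.1, -0.2, -6.3]
gripper_width: 0.523
[-0.14691125 -0.23946783 -6.27661088] [ 0.09098362  0.14490804 -0.03003296]
```

View pics/g.png

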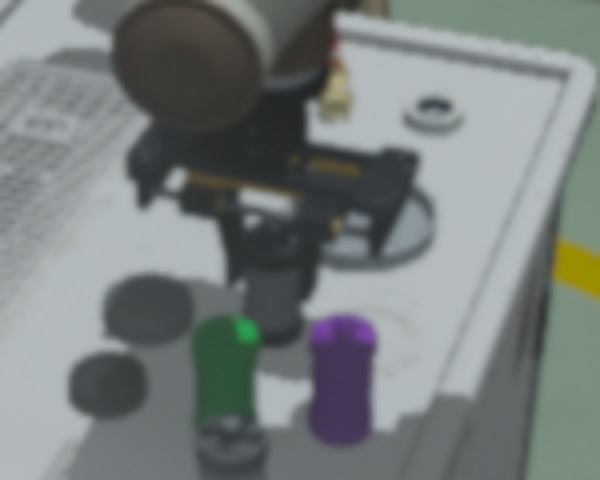

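The cartridge hangs clear of the top, and 6.3 N is about 0.6 kg, so B is the heavy one. It goes to the round tray.

```bash
python3 -m creep '[[0,0,-8,0,0,0,0],[0,0,-12,0,0,0,0],[0,0,-12,0,0,0,0],[3,-15,0,0,0,0,0],[3,-30,0,0,0,0,0],[3,-40,0,0,0,0,0],[3,-40,0,0,0,0,0],[3,-30,0,0,0,0,0],[3,-14,0,0,0,0,0],[0,0,0,0,0,0,0]]'
python3 -c "
from h import *
c=capture('side');a=c['color'][90:180,230:350];c=capture('top');b=c['color'][130:220,290:410];cv2.imwrite('pics/i.png',cv2.resize(np.vstack([a,b]),None,fx=3.3,fy=3.3))"
```

```text
time_s: 9.65
tcp_pos: [0.472, -0.2758, 0.0912]
ee_rot: [[-1.0, 0.003, -0.001], [0.003, 1.0, 0.001], [0.001, 0.001, -1.0]]
wrist_force: [-0.5, 0.2, -7.0]
gripper_width: 0.516
```

View pics/i.png

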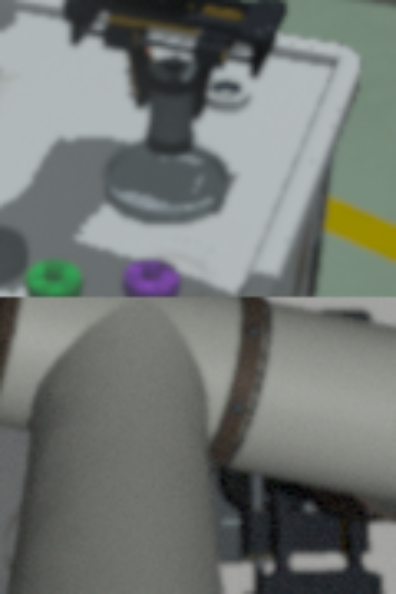

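The cartridge hangs upright above the round tray (crop (170,130) over tray (170,180)). I'll lower it.

```bash
python3 -m creep '[[0,0,6,0,0,0,0],[0,0,10,0,0,0,0],[0,0,10,0,0,0,0],[0,0,8,0,0,0,0],[0,0,5,0,0,0,0],[0,0,2,0,0,0,0],[0,0,1.5,0,0,0,0],[0,0,1,0,0,0,0],[0,0,0,0,0,0,0],[0,0,0,0,0,0,0]]'
```

```text
time_s: 11.0
tcp_pos: [0.4732, -0.275, 0.0482]
ee_rot: [[-1.0, 0.001, 0.0], [0.001, 1.0, -0.0], [-0.0, -0.0, -1.0]]
wrist_force: [-0.1, 0.2, -6.4]
gripper_width: 0.527
```

```bash
python3 -m creep '[[0,0,0.7,0,0,0,0],[0,0,0.7,0,0,0,0],[0,0,0.7,0,0,0,0],[0,0,0.5,0,0,0,0],[0,0,0.5,0,0,0,0],[0,0,0,0,0,0,0],[0,0,0,0,0,0,0],[0,0,0,0,0,0,0],[0,0,0,0,0,0,0],[0,0,0,0,0,0,0]]'
```

```text
time_s: 12.25
tcp_pos: [0.4731, -0.2751, 0.0454]
ee_rot: [[-1.0, 0.0, 0.0], [0.0, 1.0, -0.0], [-0.0, -0.0, -1.0]]
wrist_force: [-1.7, 0.7, 3.8]
gripper_width: 0.52
```

Contact: the force now pushes up at 3.8 N. I'll release and rise.

```bash
python3 -m creep '[[0,0,0,0,0,0,0.6],[0,0,0,0,0,0,0.7],[0,0,0,0,0,0,0.9],[0,0,0,0,0,0,1],[0,0,0,0,0,0,1],[0,0,0,0,0,0,1],[0,0,-10,0,0,0,1],[0,0,-25,0,0,0,1],[0,0,-40,0,0,0,1],[0,0,-40,0,0,0,1]]' && python3 -m creep '[[0,20,0,0,0,0,1],[2,40,0,0,0,0,1],[2,42,0,0,0,0,1],[3,42,0,0,0,0,1],[3,42,0,0,0,0,1],[3,42,0,0,0,0,1],[2,42,0,0,0,0,1],[2,42,0,0,0,0,1],[2,40,0,0,0,0,1],[0,0,0,0,0,0,1]]'
python3 -c "
from h import *
c=capture('side');print(sense()['tcp_pos']);cv2.imwrite('pics/j.png',cv2.resize(c['color'][80:260,170:350],None,fx=3.2,fy=3.2))"
```

```text
time_s: 13.5
tcp_pos: [0.473, -0.275, 0.1618]
ee_rot: [[-1.0, 0.0, 0.0], [0.0, 1.0, -0.0], [-0.0, -0.0, -1.0]]
wrist_force: [0.4, 0.0, 0.3]
gripper_width: 1.003
time_s: 14.75
tcp_pos: [0.4545, 0.0791, 0.1608]
ee_rot: [[-1.0, -0.003, 0.002], [-0.003, 1.0, 0.001], [-0.002, 0.001, -1.0]]
wrist_force: [-0.3, -0.5, -0.5]
gripper_width: 1.002
[0.45428396 0.07797864 0.1605967 ]
```

View pics/j.png

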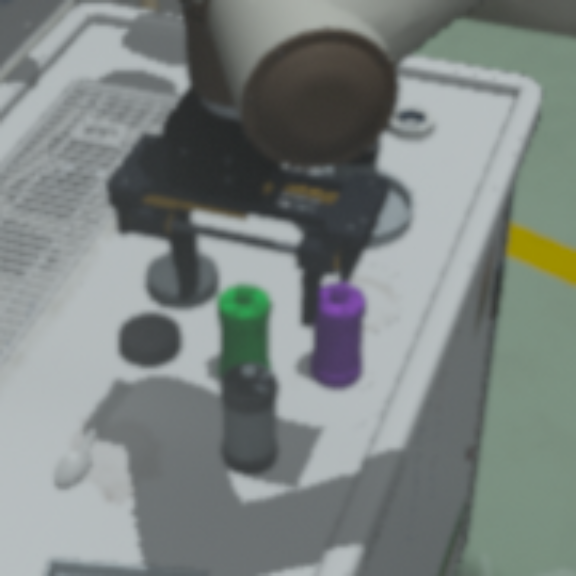

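The gripper stands over A (crop (248,420)), with green and purple undisturbed; B is hidden behind the gripper. I'll descend and grip A.

```bash
python3 -m creep '[[0,0,15,0,0,0,1],[0,0,20,0,0,0,1],[0,0,20,0,0,0,1],[0,0,20,0,0,0,1],[0,0,18,0,0,0,1],[0,0,15,0,0,0,1],[0,0,10,0,0,0,1],[0,0,0,0,0,0,1],[0,0,0,0,0,0,1],[0,0,0,0,0,0,0.9]]' && python3 -m creep '[[0,0,0,0,0,0,0.8],[0,0,0,0,0,0,0.7],[0,0,0,0,0,0,0.6],[0,0,0,0,0,0,0.5],[0,0,0,0,0,0,0.4],[0,0,0,0,0,0,0],[0,0,0,0,0,0,0],[0,0,0,0,0,0,0],[0,0,0,0,0,0,0],[0,0,0,0,0,0,0]]'
```

```text
time_s: 16.05
tcp_pos: [0.4547, 0.0772, 0.0425]
ee_rot: [[-1.0, 0.001, 0.001], [0.001, 1.0, 0.001], [-0.001, 0.001, -1.0]]
wrist_force: [-0.6, -0.2, -0.1]
gripper_width: 0.952
time_s: 17.3
tcp_pos: [0.4544, 0.0771, 0.042]
ee_rot: [[-1.0, 0.001, 0.0], [0.001, 1.0, 0.0], [-0.0, 0.0, -1.0]]
wrist_force: [1.0, 0.1, -0.4]
gripper_width: 0.525
```

```bash
python3 -m creep '[[0,0,-3,0,0,0,0],[0,0,-5,0,0,0,0],[0,0,-5,0,0,0,0],[0,0,-5,0,0,0,0],[0,0,0,0,0,0,0],[0,0,0,0,0,0,0],[0,0,0,0,0,0,0],[0,0,0,0,0,0,0],[0,0,0,0,0,0,0],[0,0,0,0,0,0,0]]' && python3 -m creep '[[0,0,0,0,0,0,0],[0,0,0,0,0,0,0],[0,0,0,0,0,0,0],[0,0,0,0,0,0,0],[0,0,0,0,0,0,0],[0,0,0,0,0,0,0],[0,0,0,0,0,0,0],[0,0,0,0,0,0,0],[0,0,0,0,0,0,0],[0,0,0,0,0,0,0]]'
```

```text
time_s: 18.55
tcp_pos: [0.4543, 0.077, 0.0599]
ee_rot: [[-1.0, 0.001, -0.0], [0.001, 1.0, -0.0], [0.0, -0.0, -1.0]]
wrist_force: [0.2, 0.4, -2.3]
gripper_width: 0.52
time_s: 19.8
tcp_pos: [0.4543, 0.077, 0.06]
ee_rot: [[-1.0, 0.001, 0.0], [0.001, 1.0, -0.0], [-0.0, -0.0, -1.0]]
wrist_force: [-0.0, -0.2, -1.2]
gripper_width: 0.525
```

A reads about 1.2–2.3 N, so it's the light one, as expected. It goes to the square tray.

```bash
python3 -m creep '[[0,0,-10,0,0,0,0],[0,0,-20,0,0,0,0],[-3,20,0,0,0,0,0],[-5,33,0,0,0,0,0],[-5,38,0,0,0,0,0],[-5,38,0,0,0,0,0],[-5,38,0,0,0,0,0],[-5,30,0,0,0,0,0],[-3,15,0,0,0,0,0],[0,0,0,0,0,0,0]]'
python3 -c "
from h import *
c=capture('side');print(sense()['tcp_pos']);a=c['color'][90:330,130:350];cv2.imwrite('pics/k.png',cv2.resize(a,None,fx=2.5,fy=2.5))"
```

```text
time_s: 21.05
tcp_pos: [0.4851, 0.2897, 0.0895]
ee_rot: [[-1.0, -0.0, -0.001], [-0.0, 1.0, -0.0], [0.001, -0.0, -1.0]]
wrist_force: [-0.2, -0.9, -2.0]
gripper_width: 0.524
[0.48481866 0.28867333 0.08945524]
```

View pics/k.png

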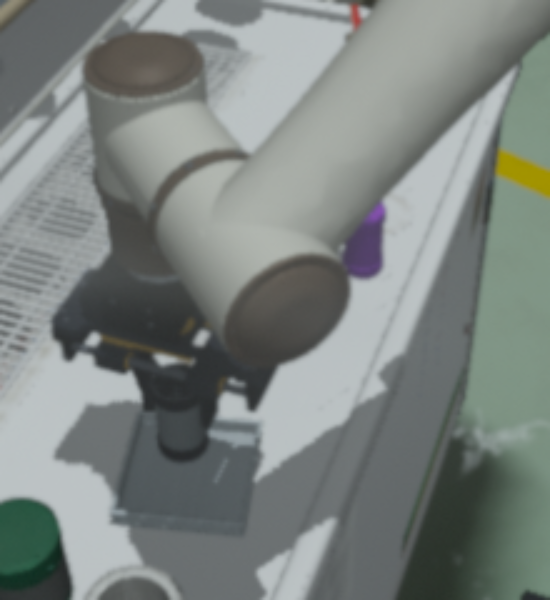

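The cartridge is over the square tray (crop (182,440), tray centre ~(190,470)) and clear of the walls. I'll lower it.

```bash
python3 -m creep '[[0,0,6,0,0,0,0],[0,0,10,0,0,0,0],[0,0,10,0,0,0,0],[0,0,8,0,0,0,0],[0,0,4,0,0,0,0],[0,0,2,0,0,0,0],[0,0,1,0,0,0,0],[0,0,0.7,0,0,0,0],[0,0,0,0,0,0,0],[0,0,0,0,0,0,0]]' && python3 -m creep '[[0,0,0.7,0,0,0,0],[0,0,0.7,0,0,0,0],[0,0,0.7,0,0,0,0],[0,0,0.5,0,0,0,0],[0,0,0,0,0,0,0],[0,0,0,0,0,0,0],[0,0,0,0,0,0,0],[0,0,0,0,0,0,0],[0,0,0,0,0,0,0],[0,0,0,0,0,0,0]]'
```

```text
time_s: 22.35
tcp_pos: [0.4855, 0.2891, 0.0484]
ee_rot: [[-1.0, 0.001, 0.0], [0.001, 1.0, 0.0], [-0.0, 0.0, -1.0]]
wrist_force: [0.3, -0.5, -1.8]
gripper_width: 0.516
time_s: 23.6
tcp_pos: [0.4854, 0.289, 0.0457]
ee_rot: [[-1.0, 0.001, 0.0], [0.001, 1.0, 0.0], [-0.0, 0.0, -1.0]]
wrist_force: [-0.8, 0.6, -1.6]
gripper_width: 0.52
```

```bash
python3 -m creep '[[0,0,0.4,0,0,0,0],[0,0,0.4,0,0,0,0],[0,0,0.3,0,0,0,0],[0,0,0,0,0,0,0],[0,0,0,0,0,0,0],[0,0,0,0,0,0,0],[0,0,0,0,0,0,0],[0,0,0,0,0,0,0],[0,0,0,0,0,0,0],[0,0,0,0,0,0,0]]'
```

```text
time_s: 24.85
tcp_pos: [0.4855, 0.289, 0.045]
ee_rot: [[-1.0, 0.0, 0.0], [0.0, 1.0, 0.0], [-0.0, 0.0, -1.0]]
wrist_force: [-1.9, -0.6, 5.9]
gripper_width: 0.522
```

Contact at +5.9 N. I'll release, rise and back off.

```bash
python3 -m creep '[[0,0,0,0,0,0,0.6],[0,0,0,0,0,0,0.7],[0,0,0,0,0,0,0.9],[0,0,0,0,0,0,1],[0,0,0,0,0,0,1],[0,0,0,0,0,0,1],[0,0,-10,0,0,0,1],[0,0,-25,0,0,0,1],[0,0,-40,0,0,0,1],[0,0,-50,0,0,0,1]]' && python3 -m creep '[[0,-20,-20,0,0,0,1],[5,-40,-10,0,0,0,1],[8,-40,0,0,0,0,1],[8,-40,0,0,0,0,1],[8,-40,0,0,0,0,1],[8,-40,0,0,0,0,1],[0,-30,0,0,0,0,1],[0,-20,0,0,0,0,1],[0,0,0,0,0,0,1],[0,0,0,0,0,0,1]]'
python3 -c "
from h import *
c=capture('side');cv2.imwrite('pics/l.png',cv2.resize(c['color'][100:340,150:350],None,fx=2.5,fy=2.5))
for d in find_in('side','cartridge_1'): print(d, world(c,d['xy'],.048)[:2])
capture('top')
for d in find_in('top','cartridge_1'): print(d)"
```

```text
time_s: 26.1
tcp_pos: [0.485, 0.2886, 0.1708]
ee_rot: [[-1.0, 0.001, -0.001], [0.001, 1.0, -0.001], [0.001, -0.001, -1.0]]
wrist_force: [0.1, -0.3, -0.3]
gripper_width: 0.996
time_s: 27.35
tcp_pos: [0.4484, 0.0193, 0.2]
ee_rot: [[-1.0, 0.001, 0.001], [0.001, 1.0, 0.0], [-0.001, 0.0, -1.0]]
wrist_force: [-0.3, 1.0, -0.3]
gripper_width: 1.0
{'xy': [200.3, 265.7], 'p': 0.97} [0.49054212 0.29073626]
{'xy': [244.0, 183.4], 'p': 0.91} [ 0.49631256 -0.01279859]
{'xy': [207.8, 285.2], 'p': 0.66} [0.45275503 0.3353942 ]
{'xy': [284.7, 143.6], 'p': 0.61} [ 0.444052   -0.22956727]
{'xy': [276.5, 181.8], 'p': 0.59} [ 0.41465763 -0.04867529]
{'xy': [365.6, 187.6], 'p': 0.93}
{'xy': [127.1, 187.6], 'p': 0.55}
{'xy': [268.5, 214.0], 'p': 0.54}
```

View pics/l.png

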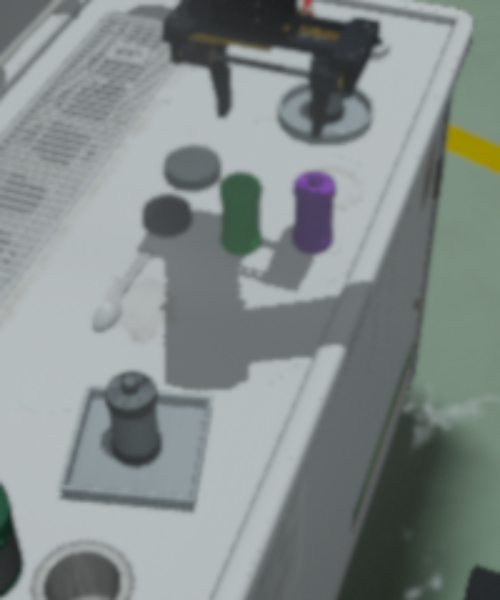

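The light cartridge stands upright inside the square tray (crop (133,420)); the round tray is partly hidden by the fingers, so I'll check it from the top.

```bash
python3 -c "
from h import *
c=capture('top');print(sense()['wrist_force']);cv2.imwrite('pics/m.png',cv2.resize(c['color'][130:240,90:410],None,fx=2.5,fy=2.5))"
```

```text
[ 0.22277095 -0.62436815 -0.42149534]
```

View pics/m.png

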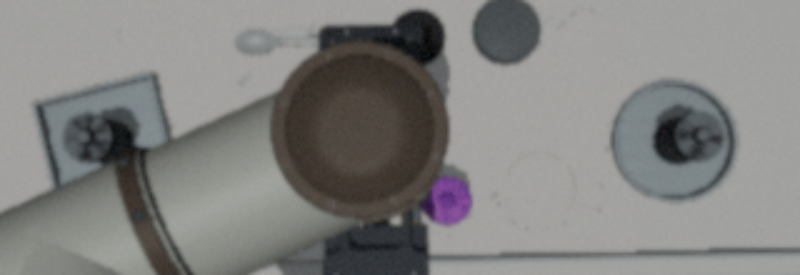

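The top view shows both cartridges standing in their trays: B at crop (690,135) in the round one, A at (95,137) in the square one. The lean is perspective only.

```bash
python3 -c "
from h import *
print(finish_job())"
```

```text
the job is handed in; nothing more can be done
None
```

Both cartridges are standing in their trays, and the job is handed in.

- **Heavy cartridge:** I lifted the right-hand one about 17 mm and held it over a second. It read about 6.3 N (roughly 0.6 kg), so it went into the round tray.
- **Light cartridge:** I lifted the other the same way and it read about 1.2–2.3 N (up to about 0.2 kg), so it went into the square tray.
- **Setting down:** I lowered each one until the wrist force showed it touching the tray floor, at 3.8 N and 5.9 N. I then opened the gripper and backed off.

**Last checks:** The final side and top pictures show both cartridges upright inside their trays. In the last side view the fingers partly hid the round tray, so that one was confirmed from the top. The gripper was clear, with the wrist force near zero. The green and purple look-alikes stood undisturbed in the final side picture. The job was done at about 27.5 s of the 58 s allowed.

**Disagreements:** The side-camera network also reported a few wrong or offset detections, for example a second cartridge near the square tray, which the pictures ruled out. Early position estimates for the right-hand cartridge differed by about 7 mm between the two cameras, but it was still gripped centrally.

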